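# Set a grand wippen to the gauge needle and brake the turntable

## Robot

A 7-joint arm with a two-finger parallel gripper is mounted at the origin on the work surface. World frame = base frame: x ahead of the robot, y to its left, z up, the work surface at z = 0. Lengths are in m, angles in rad, forces in N, time in s.
With the tool pointing down it reaches from about 0.4 to 0.9 m from the base axis. Payload 5.5 kg.
Tool frame: the origin (TCP) lies at the very end of the fingers, on their centre line; the grasp point (between the pads) lies 19 mm behind it; y points along the fingers, x is the direction in which the jaws open and shut, and the axes are right-handed (so a half turn about y gives the same grasp; the last joint's range is limited). The gripper opens to 92 mm and grips with 3 to 60 N. Pads are 19 mm wide; open, the fingers measure 130 mm over their backs; the gripper's body (75 mm by 190 mm) begins 47 mm behind the grasp point.
Start: joints at [1.512, 0.501, -0.427, 1.55, 0.221, 1.138, -0.21], TCP at [0.206, -0.617, 0.227] pointing down, gripper open.
Joint ranges: [-2.88, 2.88], [-0.31, 2.03], [-1.54, 1.56], [0.2, 2.42], [-1.41, 4.55], [0.19, 2.02], [-2.57, 2.57]. Speed limits (rad/s): [2.57, 2.57, 3.14, 3.14, 3.14, 3.14, 3.14].

## Interface

Orientations are given as a rotation vector (axis times angle).
In Python, from cell import * gives the robot as it stands. The module is installed in compiled form; this text tells all that it offers. Calls block until the motion is done:
- move_pose(position, orientation): joint-space move of the TCP to a pose.
- movel(position, v=0.15, frame=None): straight line of the TCP; frame=None keeps the orientation; v is the mean speed in m/s.
- goto_joints(angles): joint-space move.
- gripper_open() and gripper_close(grasp_force=None): open the fingers fully, or close them until they stop; grasp_force is the grip in N (None keeps the last).
- wait(seconds).
- inverse_kinematics(position, orientation): joint angles nearest the present ones, or None.
- sense(): the state.
- get_image(name): name is "scene" or "top" or "wrist"; returns the picture (420x560x3 uint8, red, green, blue); there is no depth.
- get_calibration(name): a dict with "fov_y" (degrees; the focal length in pixels is half the picture's height over the tangent of half this angle, whatever the lens; pixels are square), "cx", "cy" (the principal point, pixels), "dist_coeffs" ([k1, k2, p1, p2, k3] as OpenCV has them; the pictures are not rectified), "position" and "attitude" of the camera in the world. Camera axes: x right, y up, looking along -z (the intrinsics and any distortion apply to the point x, -y, -z); pixel columns grow to the right and rows downward; lengths in m; the calibration is good to about 2 mm. A picture is of the moment at which its call begins: read the wrist's pose just before it. get_calibration takes no time and is no camera call; for the wrist camera it gives the pose at the moment of the call.
A pose or a line that the arm cannot do raises PlanningError and nothing moves.
- close_job(): hands the job in, once; it reports no verdict.
The state is a dict: "clock": time; "qpos": joint angles; "dq": joint speeds; "tau": joint torques, N m; "tool_pos": TCP position; "ee_rot": TCP orientation; "wrist_force": force on the tool from outside, world axes, zero at the start; "ft_torque": the same for the moment, N m; "grip_width": opening from 0.0 (shut) to 1.0 (fully open).
Only numpy, scipy, OpenCV 4.12 (cv2) and the standard library are available. Lean on these libraries where they do the work, as an engineer would, in place of code of your own. Each camera call takes 0.05 s, during which the arm holds its last target. There are 200 camera calls.

## Task

The brake is off: turn the turntable by its upright knob until the toe of the wippen's jack points exactly at the tip of the gauge needle, and then push the brake lever all the way over to its other stop so that the turntable is set there. Do not touch the wippen, do not turn the table once the brake is on, and leave the other things on the bench where they are.

Things in the scene. Friction and masses are not known exactly. Their poses are not given: they have to be found in the camera images.
- foot: black cast-iron foot of the turntable, 176 mm across, fixed to the bench. Origin on the bench at the turntable's axis, z up; its yaw also gives the brake lever's direction: the lever swings in the foot's x-z plane, towards the foot's +x.
- turntable (a joint): angle of the turntable's round beech top (200 mm across, 16 mm thick, its upper face 57 mm above the bench) against the foot, rad, growing counter-clockwise seen from above. At 0 the jack toe points along the foot's +x. It turns freely with slight friction, without end stops, and stays where it is left.
- wippen: grand action wippen: slim wooden part on edge along a diameter of the beech top, 10 mm wide, 62 mm tall; a 40 mm wide clamp at one end, the upright jack with its projecting toe at the other. Origin on the beech top at the turntable's axis; its +x runs along the wippen to the jack toe, z up. It spans x = -29 mm (clamp) to 90 mm (toe) and turns with the top.
- jack_toe (a point): outer end of the jack toe, a wooden finger 8 mm wide and 7 mm high that points outward, 90 mm from the turntable's axis and 83.5 mm above the bench; it belongs to the wippen.
- needle (a point): tip of the gauge's horizontal steel needle, 108 mm from the turntable's axis and 83.5 mm above the bench, just outside the edge of the beech top. The needle (10 mm thick, tapering to 3 mm) points at the turntable's axis.
- gauge: the needle gauge, fixed to the bench: iron block 55 x 65 x 26 mm, centred 190 mm from the turntable's axis, with a 12 mm steel post up to 121 mm and the needle on a brass clamp. Origin on the bench at the turntable's axis (not at the block); its +x points from the axis to the needle.
- knob_grip (a point): grip point on the axis of the turning knob, 28 mm above the beech top (85 mm above the bench). The knob is an upright plain steel cylinder 18 mm across, 46 mm high (top 103 mm above the bench), 80 mm from the turntable's axis, straight across from the jack toe; it spins freely on its own pin, so a gripper may keep its direction while the table turns.
- brake (a joint): brake lever, rad: 0 = off (leaning to the foot's -x), 1.0 = on (leaning to the foot's +x, at its stop). It stays where it is left. It hinges about the foot's y axis, 22 mm above the bench.
- brake_tip (a point): centre of the dark wooden ball, 26 mm across, at the end of the brake lever: a steel rod 10 mm thick and 80 mm long from its pivot, on an iron block (70 x 50 x 25 mm) beside the turntable, 165 mm from the axis. The ball's centre is 92 mm above the bench at either stop and 102 mm at mid swing; from stop to stop it travels 77 mm.
- tin_box: open tin box of brass flanges, 85 x 65 x 34 mm, loose bystander; origin under its centre.
- plumb_bob: brass plumb bob lying on its side, 76 mm long, 28 mm thick, loose bystander; origin on the bench under its middle.
- pewter_pot: dull pewter pot, 80 mm across, 85 mm tall, loose bystander; origin under its centre.
- calipers: flat steel calipers, 150 mm long, 8 mm thick, loose bystander; origin on the bench under the middle of the beam.
- key_weight: grey turned key weight with a small grip, 36 mm across, 42 mm tall, loose bystander; origin under its centre.
- voicing_tool: voicing tool with a dark wooden handle lying on the bench, 170 mm long, 26 mm thick, loose bystander; origin on the bench under its middle.
- hammer_shank: piano hammer on its shank lying on the bench, 150 mm long, loose bystander; origin on the bench under the middle of the shank.
Things that resemble listed ones, but are neither listed nor needed, are in the scene too. What is shaped like the gauge but orange, pink or turquoise is not meant.

How it is judged:
On the way:
1. the jack toe points at the needle tip while the brake is still off (y of needle in the frame of wippen between -0.005 and 0.005 m and x of needle in the frame of wippen above 0 m and value of joint brake below 0.3 rad), for 0.2 s.
At the end, for the whole second after the job is handed in: The needle tip lies on the wippen's long centre line, on the jack's side, within 5 mm to either side (about 2.6 degrees of turn); the turntable is at rest; the brake lever is fully over on its far stop (above 0.88 of 1.0 rad) (y of needle in the frame of wippen between -0.005 and 0.005 m and x of needle in the frame of wippen above 0 m and velocity of joint turntable between -0.05 and 0.05 rad/s and value of joint brake above 0.88 rad); the robot touches nothing.
It fails at once if the wippen is touched (contact force between wippen and anything else above 0.5 N).
It fails at once if the table is turned with the brake on (value of joint brake above 0.6 rad and (velocity of joint turntable above 0.25 rad/s or velocity of joint turntable below -0.25 rad/s)).
It fails at once if a bystander is moved more than 25 mm (distance of any of tin_box, plumb_bob, pewter_pot, calipers, key_weight, voicing_tool, hammer_shank from where it was at the start of the episode above 0.025 m).
It also fails if it takes over 53 s, if anything falls off the work surface, if the arm or the gripper's body presses on something with over 40 N, if the wrist force passes 120 N, or if a joint passes its speed limit or range.

## Working session

There is one attempt and no reset: what is moved stays moved. The work goes in short steps, each a Python script; the robot and the scene stay as the last script left them, time stands still between calls to the robot, and variables do not carry over. Pictures are saved under pics/ and viewed, about 8 in all and at most 12, crops included, and the job is handed in when it is done.

```bash
mkdir -p pics
python3 - <<'E'
from cell import *
import cv2
for n in ("scene","top"):
    im=get_image(n); cv2.imwrite(f"pics/{n}0.png",im[:,:,::-1]); print(n,get_calibration(n))
s=sense(); print(s["clock"],s["tool_pos"],s["ee_rot"],s["grip_width"])
E
```

```text
scene {'fov_y': 54.522596052913286, 'cx': 279.3079842245149, 'cy': 205.62259480965128, 'dist_coeffs': array([-0.1116857,  0.       ,  0.       ,  0.       ,  0.       ]), 'position': array([ 1.40469296, -0.90809516,  0.93057193]), 'attitude': array([0.91420997, 0.3612892 , 0.72796312])}
top {'fov_y': 45.07956577546267, 'cx': 285.36673563065926, 'cy': 204.4199160638075, 'dist_coeffs': array([0.01172945, 0.        , 0.        , 0.        , 0.        ]), 'position': array([ 0.25918435, -0.03747477,  1.44866939]), 'attitude': array([ 0.15780345, -0.16605359, -1.62511421])}
0.1 [ 0.20533593 -0.61605151  0.2257884 ] [-1.34333827  0.96992471 -0.96764664] 0.9992703932210848
```

View pics/scene0.png

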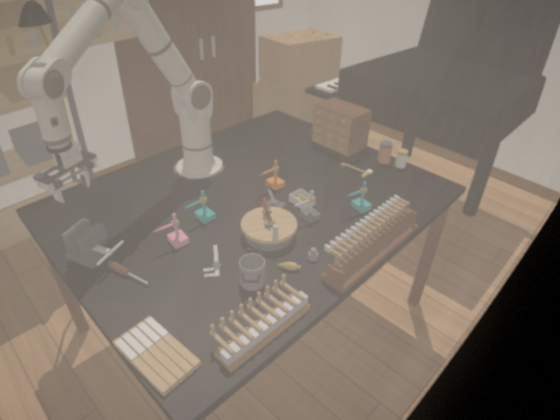

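View pics/top0.png

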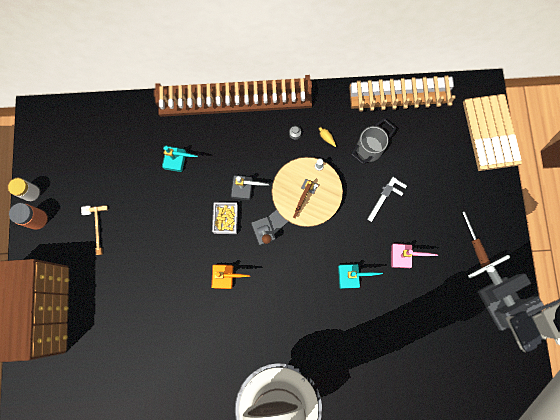

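The top view shows the turntable at about (308,191), the knob at (320,165), the grey gauge at (242,187) with its needle pointing right, and the brake block at (265,232). The orange, pink and turquoise gauges are decoys. I'll zoom in.

```bash
cat > h.py <<'E'
import numpy as np, cv2
from scipy.spatial.transform import Rotation as R
def K(c,h=420):
    f=h/2/np.tan(np.radians(c["fov_y"])/2); return np.array([[f,0,c["cx"]],[0,f,c["cy"]],[0,0,1]])
F=np.diag([1.,-1,-1])
def ray(c,px,z):
    """world points at height z for pixels"""
    u=cv2.undistortPoints(np.array(px,float).reshape(-1,1,2),K(c),c["dist_coeffs"]).reshape(-1,2)
    d=R.from_rotvec(c["attitude"]).apply(np.c_[u,np.ones(len(u))]@F)
    p=c["position"]; return p+d*((z-p[2])/d[:,2])[:,None]
def proj(c,P):
    q=R.from_rotvec(c["attitude"]).inv().apply(np.atleast_2d(P)-c["position"])@F
    return cv2.projectPoints(q,np.zeros(3),np.zeros(3),K(c),c["dist_coeffs"])[0].reshape(-1,2)
def crop(im,x0,y0,w,h,k,name):
    o=cv2.resize(im[y0:y0+h,x0:x0+w,::-1],None,fx=k,fy=k,interpolation=cv2.INTER_CUBIC)
    for i in range(0,w,20): cv2.putText(o,str(x0+i),(i*k,10),0,.35,(0,255,0),1); cv2.line(o,(i*k,12),(i*k,18),(0,255,0),1)
    for i in range(0,h,20): cv2.putText(o,str(y0+i),(0,i*k+4),0,.35,(0,255,0),1)
    cv2.imwrite(name,o)
E
python3 - <<'E'
from h import *
im=cv2.imread("pics/top0.png")[:,:,::-1]
crop(im,210,145,150,110,5,"pics/topc.png")
E
```

```text
(no output)
```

View pics/topc.png

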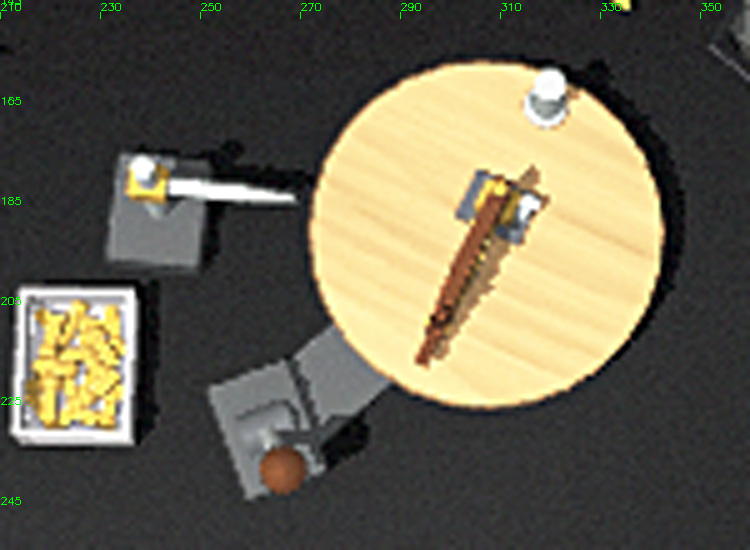

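Run:
```python
from h import *
from cell import get_calibration
from scipy.optimize import least_squares
c=get_calibration("top")
im=cv2.imread("pics/top0.png")
hsv=cv2.cvtColor(im,cv2.COLOR_BGR2HSV)
m=((hsv[...,2]>150)&(hsv[...,0]<30)&(hsv[...,1]>40)).astype(np.uint8)
m[:, :268]=0; m[:,350:]=0; m[:150]=0; m[235:]=0
n,l,st,_=cv2.connectedComponentsWithStats(m); k=1+st[1:,4].argmax()
ct=max(cv2.findContours((l==k).astype(np.uint8),cv2.RETR_EXTERNAL,cv2.CHAIN_APPROX_NONE)[0],key=len)
h=cv2.convexHull(ct).reshape(-1,2).astype(float)
P=ray(c,h,.057)[:,:2]
r=least_squares(lambda q:np.hypot(*(P-q[:2]).T)-q[2],[*P.mean(0),.1],loss="soft_l1",f_scale=.001).x; print("disc",r)
o=lambda a:[[x0/5+210-.4,y0/5+145-.4] for x0,y0 in a]
C=r[:2]
def rep(n,p,z):
    w=ray(c,o([p]),z)[0,:2]; d=w-C; print(n,w.round(4),"r",np.hypot(*d).round(4),"az",np.degrees(np.arctan2(d[1],d[0])).round(2))
rep("needle",(296,198),.0835); rep("needle base",(170,187),.0835); rep("knobtop",(551,83),.103); rep("toe",(421,364),.087); rep("ball",(283,469),.092)
rep("clamp post",(140,165),.121)
for p in [(208,388),(286,360),(325,463),(250,500)]: rep("blk",p,.025)
```

```text
disc [ 0.58253697 -0.11600256  0.09974656]
needle [ 0.6021 -0.0108] r 0.107 az 79.49
needle base [0.6126 0.0588] r 0.1774 az 80.25
knobtop [ 0.654  -0.1554] r 0.0816 az -28.89
toe [ 0.5037 -0.074 ] r 0.0893 az 151.98
ball [0.4498 0.0042] r 0.179 az 137.84
clamp post [0.6161 0.0719] r 0.1909 az 79.86
blk [0.5083 0.0465] r 0.1786 az 114.55
blk [0.5218 0.0012] r 0.132 az 117.39
blk [ 0.4612 -0.0177] r 0.1561 az 140.99
blk [0.4427 0.0258] r 0.1991 az 134.6
```

```bash
cat >> h.py <<'E'
def ori(az):
    a=np.radians(az); x=np.array([np.cos(a),np.sin(a),0]); y=np.array([0,0,-1.])
    return R.from_matrix(np.c_[x,y,np.cross(x,y)]).as_rotvec()
C=np.array([.5825,-.1160])
def knob(az,z): a=np.radians(az); return [C[0]+.08*np.cos(a),C[1]+.08*np.sin(a),z]
E
python3 - <<'E'
from h import *
from cell import *
for az in (25.6,205.6):
    print(az,[None if (q:=inverse_kinematics(knob(t,z),ori(az))) is None else np.round(q,2).tolist() for t,z in ((-28.5,.2),(-28.5,.067),(-64,.067),(-100,.067))])
u=np.array([np.cos(np.radians(17)),np.sin(np.radians(17))]); b=np.array([.4498,.0042])
for az in (107,-73):
    print(az,[None if (q:=inverse_kinematics([*(b+u*s),z],ori(az))) is None else np.round(q,2).tolist() for s,z in ((-.045,.2),(-.045,.084),(-.03,.084),(.06,.084))])
E
```

```text
25.6 [[0.88, 0.81, -1.13, 1.5, 0.75, 1.31, 0.12], [0.76, 0.87, -0.88, 1.59, 0.74, 1.05, 0.11], [0.83, 0.81, -0.84, 1.66, 0.7, 0.99, 0.18], [0.9, 0.75, -0.86, 1.78, 0.7, 0.94, 0.19]]
205.6 [[-0.39, 0.69, 0.91, 1.55, -0.57, 1.18, -2.07], [-0.26, 0.78, 0.68, 1.63, -0.58, 0.94, -2.07], [-0.22, 0.75, 0.68, 1.7, -0.58, 0.9, -2.0], [-0.21, 0.68, 0.68, 1.82, -0.56, 0.84, -1.95]]
107 [[1.19, 0.3, -1.38, 2.13, 0.36, 0.98, 1.48], [1.0, 0.64, -1.27, 2.23, 0.83, 0.89, 1.06], [0.97, 0.67, -1.26, 2.2, 0.85, 0.91, 1.05], [0.59, 0.57, -0.85, 2.01, 0.59, 0.83, 1.26]]
-73 [[1.05, 0.2, -1.18, 2.13, 0.23, 0.94, -1.53], [0.83, 0.46, -1.01, 2.23, 0.6, 0.74, -1.87], [0.79, 0.48, -0.99, 2.2, 0.6, 0.75, -1.88], [0.6, 0.58, -0.86, 2.01, 0.6, 0.83, -1.89]]
```

Run:
```python
from h import *
from cell import *
move_pose(knob(-28.5,.2),ori(25.6)); s=sense(); print(s["clock"],s["tool_pos"],s["ee_rot"],ori(25.6))
c=get_calibration("wrist"); im=get_image("wrist"); cv2.imwrite("pics/w1.png",im[:,:,::-1])
n=np.radians(79.8)
P=[knob(-28.5,.103),[*(C+.108*np.array([np.cos(n),np.sin(n)])),.0835],[*(C+.09*np.array([np.cos(np.radians(151.5)),np.sin(np.radians(151.5))])),.0835]]
print(c["position"],proj(c,P).round(1))
```

```text
2.4 [ 0.65245862 -0.15615348  0.19980892] [-1.54349397 -0.34765692  0.34874715] [-1.54224798 -0.35039014  0.35039014]
[ 0.62505932 -0.09484049  0.35755558] [[279.  206.8]
 [298.   24.8]
 [162.1  45.5]]
```

View pics/w1.png

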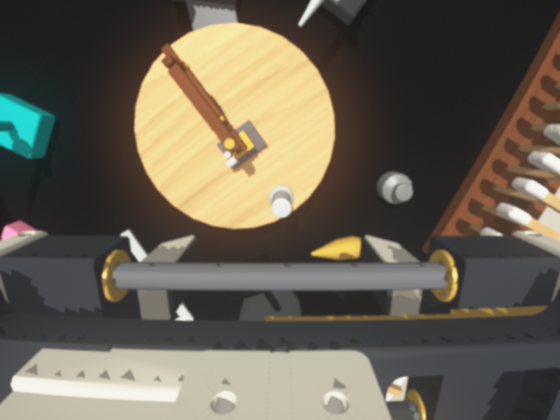

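The wrist view shows the knob at about (282,191–212), the toe at (167,48) and the needle tip at (300,24). The predictions for toe and needle agree to within a few pixels. Before descending I'll check which end of the knob is its top.

Run:
```python
from h import *
from cell import *
c=get_calibration("wrist")
print(proj(c,[knob(-28.5,.057),knob(-28.5,.103)]).round(1))
w=ray(c,[(282,210),(282,194)],.103)[:,:2]; print(w, np.hypot(*(w-C).T))
t=ray(c,[(167,48)],.0835)[0,:2]-C; n=ray(c,[(300,24)],.0835)[0,:2]-C
for v in(t,n): print(np.hypot(*v),np.degrees(np.arctan2(v[1],v[0])))
print(ray(c,[(235,126)],.057))
```

```text
[[279.  195.8]
 [278.9 206.9]]
[[ 0.65649566 -0.1555418 ]
 [ 0.65024621 -0.14249195]] [0.08389822 0.07274182]
0.08595701232459523 149.9972213758843
0.10968230969095508 79.27885033020416
[[ 0.58385946 -0.10951036  0.057     ]]
```

Run:
```python
from h import *
from cell import *
movel(knob(-28.5,.067)); print(sense()["clock"],sense()["wrist_force"].round(1))
gripper_close(8); s=sense(); print(s["clock"],s["grip_width"]*92,s["tool_pos"],s["wrist_force"].round(1))
for t in np.linspace(-28.5,-100.3,9)[1:]:
    movel(knob(t,.067),v=.06)
    s=sense(); print(round(t,1),s["clock"],s["wrist_force"].round(1),s["grip_width"]*92, s["tool_pos"].round(4))
im=get_image("top"); cv2.imwrite("pics/top2.png",im[:,:,::-1])
crop(im,210,145,150,110,5,"pics/top2c.png")
```

```text
3.4833 [-0.1  0.9  0. ]
4.625 17.891031637638072 [ 0.65294949 -0.15420505  0.06698918] [ 1.  -0.2 -0.6]
-37.5 4.9833 [-0.3 -1.1  1.1] 17.34558001842245 [ 0.6453 -0.1656  0.067 ]
-46.4 5.3417 [-1.4 -0.8 -0.3] 18.03655308000985 [ 0.637  -0.1745  0.067 ]
-55.4 5.7 [-2.6 -0.6  0.5] 17.78846671589996 [ 0.6273 -0.1822  0.067 ]
-64.4 6.0583 [-1.7 -0.3  0.2] 17.44529950854359 [ 0.6164 -0.1883  0.067 ]
-73.4 6.4167 [-3.4  0.6  0.7] 17.489071106140564 [ 0.6046 -0.1926  0.067 ]
-82.4 6.775 [-2.1  1.4 -0.8] 17.559641606920366 [ 0.5923 -0.1951  0.067 ]
-91.3 7.1333 [-1.5  3.  -0.5] 17.755048895494184 [ 0.5797 -0.1956  0.067 ]
-100.3 7.4917 [-0.6  3.1 -1.6] 17.941610471504653 [ 0.5674 -0.1942  0.067 ]
```

View pics/top2c.png

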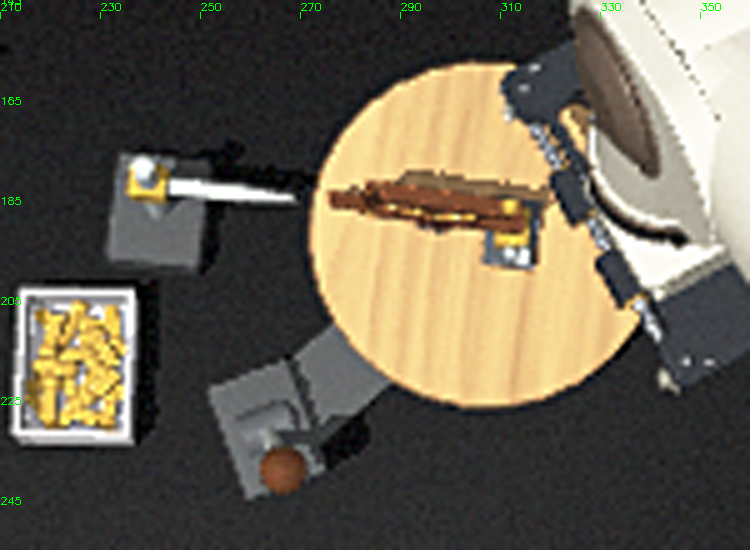

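The toe at (333,198) now points nearly at the needle tip at (296,198). I'll release, back off, and measure from the wrist camera.

Run:
```python
from h import *
from cell import *
gripper_open(); p=sense()["tool_pos"]; movel([p[0],p[1],.19])
movel([.667,-.068,.19],v=.2)
print(sense()["clock"])
c=get_calibration("wrist"); im=get_image("wrist"); cv2.imwrite("pics/w3.png",im[:,:,::-1]); np.save("w3.npy",c,allow_pickle=True)
a=np.radians(79.6);u=np.array([np.cos(a),np.sin(a)])
q=proj(c,[[*(C+r*u),.0835] for r in (.09,.108,.17)]); print(q)
x,y=(q[:2].mean(0)-[75,55]).astype(int); x=max(x,0);y=max(y,0)
crop(im,x,y,150,110,5,"pics/w3c.png"); print(x,y)
t=get_image("top"); cv2.imwrite("pics/top3.png",t[:,:,::-1])
```

```text
10.7083
[[227.79972219 130.9794461 ]
 [239.53535534 113.39516556]
 [282.44137015  50.00597381]]
158 67
```

View pics/w3c.png

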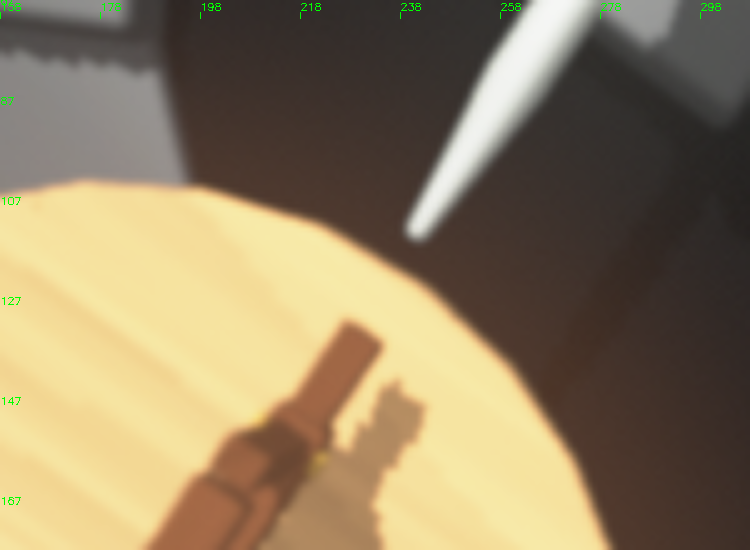

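Run:
```python
from h import *
c=np.load("w3.npy",allow_pickle=True).item()
o=lambda a:[[x/5+158-.4,y/5+67-.4] for x,y in a]
t=ray(c,o([(364,333),(316,408)]),.087)[:,:2]; n=ray(c,o([(416,232),(520,65)]),.0835)[:,:2]
az=lambda v:np.degrees(np.arctan2(v[1],v[0])).round(2)
print("toe",t[0],"r",np.hypot(*(t[0]-C)),az(t[0]-C),"edge dir",az(t[0]-t[1]))
print("ndl",n[0],"r",np.hypot(*(n[0]-C)),az(n[0]-C),"dir",az(n[1]-n[0]))
print("toe->tip dir",az(n[0]-t[0]),np.hypot(*(n[0]-t[0])))
# disc centre as seen by wrist
im=cv2.imread("pics/w3.png"); hsv=cv2.cvtColor(im,cv2.COLOR_BGR2HSV)
# top view: wippen & needle lines after the move
t3=cv2.imread("pics/top3.png")[:,:,::-1]; crop(t3,210,145,150,110,5,"pics/top3c.png")
```

```text
toe [ 0.60202667 -0.02796737] r 0.0901722539032814 77.49 edge dir 80.66
ndl [ 0.60283955 -0.00901729] r 0.10889902969914109 79.24 dir 81.65
toe->tip dir 87.54 0.018967508432184213
```

View pics/w3.png

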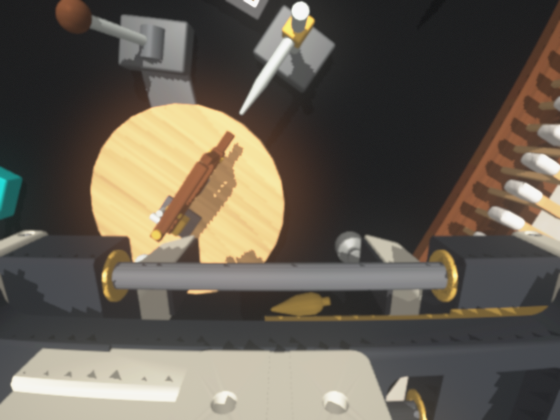

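View pics/top3c.png

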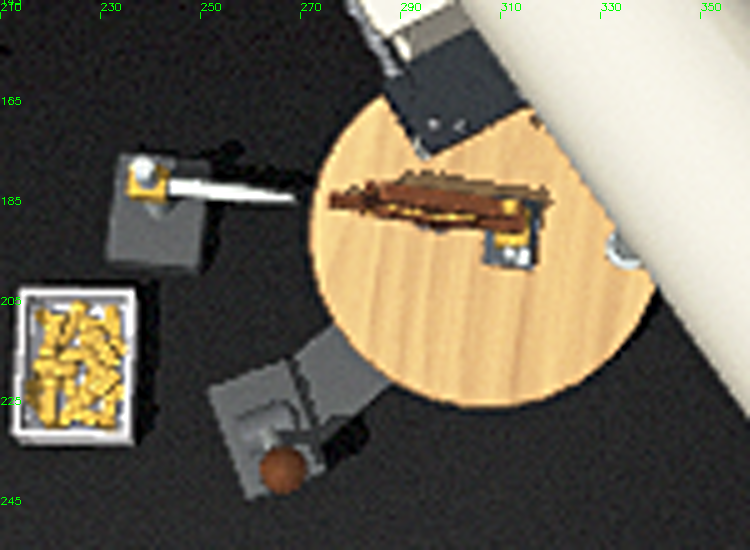

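Three readings (wrist toe-tip azimuth, wrist edge direction, top view) all put the toe 1–1.8° clockwise of the needle. I'll regrasp the knob and correct by +1.4°.

Run:
```python
from h import *
from cell import *
azt=lambda:np.degrees(np.arctan2(*(sense()["tool_pos"][:2]-C)[::-1])).round(2)
k=knob(-100.6,.067); movel([*k[:2],.19],v=.2); movel(k); gripper_close(8); wait(.2); print("gripped",azt())
t=-99.2
movel(knob(t,.067),v=.03); wait(.3); a=azt(); print(a)
if abs(a+99.5)>.2: movel(knob(t-99.5-a,.067),v=.03); wait(.3); print(azt())
gripper_open(); p=sense()["tool_pos"]; movel([p[0],p[1],.19]); movel([.667,-.068,.19],v=.2); wait(.2)
print(sense()["clock"])
c=get_calibration("wrist"); im=get_image("wrist"); cv2.imwrite("pics/w4.png",im[:,:,::-1]); np.save("w4.npy",c,allow_pickle=True)
crop(im,158,67,150,110,5,"pics/w4c.png")
```

```text
gripped -100.58
-99.27
-99.29
18.5417
```

View pics/w4c.png

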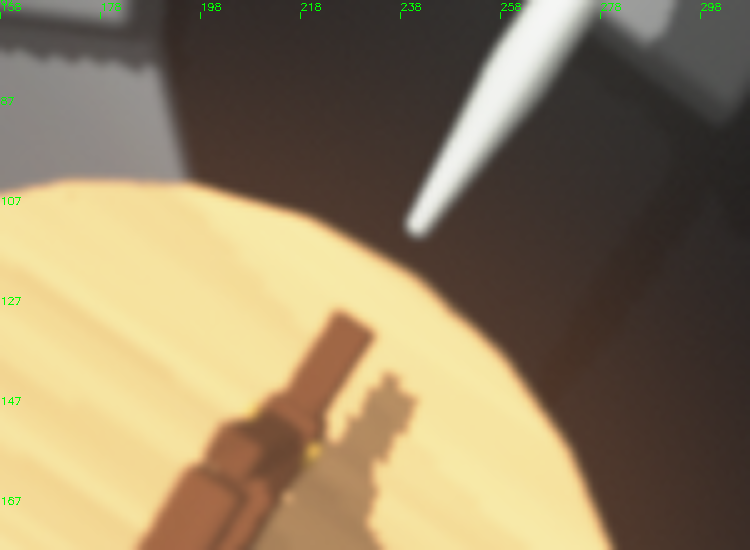

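Run:
```python
from h import *
c=np.load("w4.npy",allow_pickle=True).item()
o=lambda a:[[x/5+158-.4,y/5+67-.4] for x,y in a]
t=ray(c,o([(357,323),(307.5,399)]),.087)[:,:2]; n=ray(c,o([(416,232),(520,65)]),.0835)[:,:2]
az=lambda v:np.degrees(np.arctan2(v[1],v[0])).round(2)
print("toe",t[0],az(t[0]-C),"edge dir",az(t[0]-t[1]),"ndl",az(n[0]-C),"dir",az(n[1]-n[0]))
d=(t[0]-t[1])/np.hypot(*(t[0]-t[1])); v=n[0]-t[0]; print("needle off toe line mm",1e3*(d[0]*v[1]-d[1]*v[0]))
```

```text
toe [ 0.60051695 -0.02749465] 78.49 edge dir 80.06 ndl 79.05 dir 81.58
needle off toe line mm 0.5500775020929002
```

The needle tip is now about 0.6–1 mm off the toe line, well inside tolerance. Next is the brake.

Run:
```python
from h import *
from cell import *
a=np.radians(17); u=np.array([np.cos(a),np.sin(a)]); b=np.array([.4498,.0042])
p=sense()["tool_pos"]; gripper_close(); movel([p[0],p[1],.25],v=.2)
P=lambda s,z:[*(b+u*s),z]
q=min((inverse_kinematics(P(-.045,.22),ori(z)) for z in (107,-73)),key=lambda q:np.abs(np.array(q)-sense()["qpos"]).max())
goto_joints(q); movel(P(-.045,.086),v=.12)
s=sense(); f0=s["wrist_force"]; print(s["clock"],s["tool_pos"],f0.round(1))
for d in [-.03,-.015,0,.015,.03,.042,.048,.051,.054,.057,.060]:
    movel(P(d,.086),v=.06); s=sense(); f=(s["wrist_force"]-f0)
    print(d,s["clock"],f.round(1),((s["tool_pos"][:2]-b)@u).round(4))
    if d>.04: 
        wait(.1)
        if -(sense()["wrist_force"]-f0)[:2]@u>15: break
t=get_image("top"); w=get_image("wrist"); cv2.imwrite("pics/w5.png",w[:,:,::-1])
crop(t,210,145,150,110,5,"pics/top5c.png")
```

```text
23.0 [ 0.40726683 -0.0088302   0.08643366] [ 0.6 -0.6 -0.5]
-0.03 23.4 [-0.5  0.8  0.9] -0.0293
-0.015 23.8 [-0.6 -0.3  1. ] -0.0144
0 24.2 [-0.7  1.1  0.8] 0.0007
0.015 24.6 [-1.5  0.8  0.2] 0.0156
0.03 25.0 [-1.   0.5  0.3] 0.0306
0.042 25.35 [-0.2  1.1  0.5] 0.0427
0.048 25.7 [0.5 0.1 0.9] 0.0484
0.051 26.05 [-4.2 -0.4  1.8] 0.05
0.054 26.4 [-12.2  -3.4   8.5] 0.0505
0.057 26.75 [-18.2  -3.3  13.9] 0.0509
```

View pics/top5c.png

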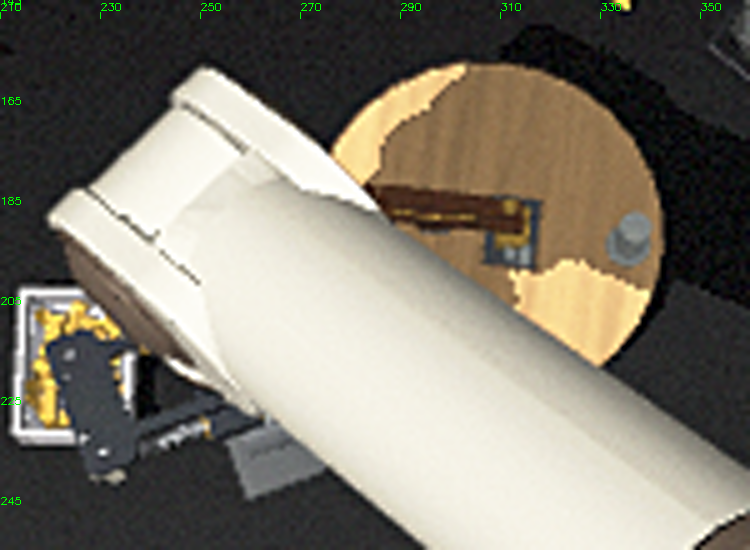

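The force rose sharply at about 0.0505 m of stroke, so the lever is at its stop. I'll retreat and verify.

Run:
```python
from h import *
from cell import *
a=np.radians(17); u=np.array([np.cos(a),np.sin(a)]); b=np.array([.4498,.0042])
movel([*(b+u*.02),.086],v=.08); movel([*(b+u*.02),.25],v=.2)
goto_joints([1.512,.501,-.427,1.55,.221,1.138,-.21]); s=sense(); print(s["clock"],s["wrist_force"].round(1))
t=get_image("top"); cv2.imwrite("pics/top6.png",t[:,:,::-1]); crop(t,210,145,150,110,5,"pics/top6c.png")
```

```text
30.9417 [-0.6  0.7  0.1]
```

View pics/top6c.png

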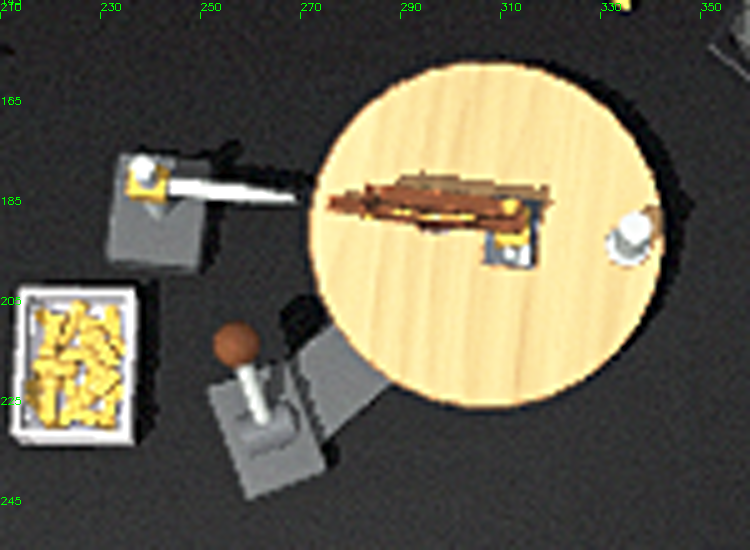

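Run:
```python
from h import *
from cell import *
c=get_calibration("top")
w=lambda p,z:ray(c,[[p[0]/5+209.6,p[1]/5+144.6]],z)[0,:2]
az=lambda v:np.degrees(np.arctan2(v[1],v[0])).round(2)
b0,b1=w((283,469),.092),w((236,345),.092); print("ball travel",np.hypot(*(b1-b0)),az(b1-b0))
print("toe",az(w((331,202),.0835)-C),"knob",az(w((636,224),.103)-C)+180,"needle",az(w((296,198),.0835)-C))
close_job()
```

```text
ball travel 0.07300120093442321 17.54
toe 79.4 knob 81.99 needle 79.47
the job is handed in; nothing more can be done
```

The turntable is turned so the jack toe points at the needle tip, the brake lever is over at its other stop, and the job is handed in. The clock read about 31 s after the last arm move. No verdict came back, so this rests on my own checks.

**What I did:** I turned the table about 71° clockwise by the knob and checked it from the wrist camera. I then regrasped the knob and corrected by about 1.3° while the brake was still off. I pushed the brake ball with closed fingers until the force rose to about 18 N, then backed the arm away clear of everything.

**Last checks:**
- **Toe against needle, before the brake went on:** the wrist camera put the needle tip about 0.6–1 mm off the toe's line. The limit is 5 mm.
- **Toe against needle, at the end:** the top camera gave the toe at 79.4° and the needle at 79.5°.
- **Disagreement:** the knob's top reads 82.0°, which would be about 2.5° off and close to the 2.6° limit. I trusted the two toe readings over it, because it is a coarse pixel reading.
- **Brake:** the ball's travel measured 73 mm against the stated 77 mm, which is within about 1–2 pixels. The sharp force rise fits it being at its stop.
- **Bystanders:** the tin box stayed put in the last picture. I did not measure the others again at the end.

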